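Load a bridge-blank cassette into its latched rack bay

TASK

Put the pale plywood cassette away in the empty rack bay: press the bay's brass catch back until it stays open, then lower the cassette down the leaning bay without dropping it, until it is fully home and the catch has fallen back over its shoulder, and let go. Leave the green cassette, its rack and catch, and the glue pot, jar and cork block as they are.

Things in the scene. Friction and masses are not known exactly. Their poses are not given: they have to be found in the camera images.
- cassette: Pale plywood cassette to load, upright on the bench at the start. Body 70 (x) x 36 (y) x 100 mm (z), dark handle on top. About 0.26 kg (+-30 %). Origin at the centre of its underside, z up through the handle. Alike when turned half round about z. The flat ledges of the body's top (z = 100 mm) on the x sides of the handle are its shoulders, over which the catch falls.
- cassette_handle (a point): Point in the middle of the cassette's handle, 130 mm above its underside, where to hold it. The handle is 26 (x) x 20 (y) mm and stands from z = 98 to 150 mm. Grip it across its 20 mm (y) from the top end, leaving the shoulders free.
- empty_bay: Empty wooden pocket, open at the top, on a fixed foot (board 200 x 100 x 14 mm). Origin: centre of the bay floor, 45 mm above the bench. It leans 30 deg to the robot's left (+-20 deg): z points up out of the mouth, y is level, x points to the right and up. Inside 75 (x) x 41 (y) mm: 2.5 mm play each side of the cassette, whose z goes along bay z, x along bay x (either way round). Home: origins meet.
- empty_bay_mouth (a point): Centre of the empty bay's mouth, on the bay's z axis 76 mm above its floor. The straight walls end at z = 58 mm; flared lips on both y sides and the -x side go on to z = 76 mm (outer edges there at y = +-36, x = -52 mm). Above it only the catch is in the way.
- empty_catch (a joint): Brass rocker with a red pad on the upper, right-hand (+x) side of the empty bay, on a level pin along bay y at x = 48, z = 0 mm. Rad: 0 closed, 0.5 fully open (stop), grows as its top swings to bay +x. No spring: weighted, it tips over centre near 0.28, stays open beyond that and falls shut by itself below. About 1 N at the pad moves it. Closed, it bars the bay; pushing down on it does not open it.
- empty_catch_pad (a point): Centre of the inner (-x) face of the red press pad of the empty bay's catch. Pad 36 mm wide (bay y), 32 mm tall (112 to 144 mm from the pin), 8 mm thick. Axes turn with the catch (parallel to the bay's when closed). Closed it lies at bay x = 40, z = 128 mm, fully open near x = 102, z = 116 mm. Push it along bay +x, about 60 mm, e.g. with closed fingers from inside the bay's opening.
- empty_catch_nose (a point): Lower inner edge of the nose of the empty bay's catch. Nose 24 mm wide (y), 29 mm long, 11 mm thick, just below the pad. Closed it lies at bay x = 23, z = 102 mm, 2 mm over a home cassette's shoulder; fully open at about x = 75, z = 101 mm, clear of the mouth.
- empty_catch_toe (a point): Tip of the toe at the catch's lower end, inside the bay at x = 21 mm. Closed it lies 4 mm below the bay floor; open about 10 mm above it. The cassette's foot presses it down over the last 10 mm (2 to 5 N; press lightly down the bay), which tips the catch over centre, and the catch falls shut just as the cassette is home.
- loaded_bay: The other, identical bay on its own foot, already holding a green cassette under its closed catch. Same frame as empty_bay. Leave alone.
- loaded_catch (a joint): Catch of the loaded bay, same meaning as empty_catch; closed (0) and to stay so.
- stored: Green cassette, same size and frame as the pale one, home in the loaded bay. Leave alone.
- glue_pot: Bystander: aluminium glue pot with two side handles, 84 mm across without them, 100 mm high, origin at the centre of its underside.
- varnish: Bystander: amber jar with black cap, 56 mm across, 95 mm high, origin at the centre of its underside.
- cork_block: Bystander: cork sanding block 110 x 60 x 35 mm, origin at the centre of its underside.
Not all that is in view belongs to the job. What is shaped like the cassette but pink is not meant.

How it is judged (in metres and radians):
On the way, in this order (a step that is already met when the one before it is completed fails the run):
1. the empty bay's catch is pressed open past its tipping point and stays open (value of joint empty_catch above 0.4 rad), for 0.2 s.
2. the cassette is in the bay's mouth with the catch still open (z of cassette in the frame of empty_bay between 0.008 and 0.06 m and x of cassette in the frame of empty_bay between -0.01 and 0.01 m and y of cassette in the frame of empty_bay between -0.008 and 0.008 m and value of joint empty_catch above 0.25 rad), for 0.05 s.
At the end, for the whole second after the job is handed in: Pale cassette home in the empty bay (origin within 7 mm of the bay's, at most 3 mm off its floor, axis within 0.08 rad, x within 0.15 rad), at rest, that catch closed (below 0.05 rad); loaded catch closed (below 0.05 rad), green cassette home (within 8 mm) (distance between cassette and empty_bay below 0.007 m and z of cassette in the frame of empty_bay below 0.003 m and angle between the z axis of cassette and the z axis of empty_bay, either way round below 0.08 rad and angle between the x axis of cassette and the x axis of empty_bay, either way round below 0.15 rad and value of joint each of empty_catch, loaded_catch below 0.05 rad and linear speed of cassette below 0.01 m/s and distance between stored and loaded_bay below 0.008 m); the robot touches nothing.
It fails at once if the cassette is dropped into the bay (moves faster than 0.45 m/s inside it) (horizontal distance between cassette and empty_bay below 0.04 m and z of cassette in the frame of empty_bay below 0.06 m and linear speed of cassette above 0.45 m/s).
It fails at once if the loaded bay's catch is opened (0.2 rad) or its green cassette shifted by 10 mm (value of joint loaded_catch above 0.2 rad or distance of stored from where it was at the start of the episode above 0.01 m).
It fails at once if the glue pot, jar or cork block is shifted by more than 30 mm (distance of any of glue_pot, varnish, cork_block from where it was at the start of the episode above 0.03 m).
It also fails if it takes over 58 s, if anything falls off the work surface, if the arm or the gripper's body presses on something with over 40 N, if the wrist force passes 120 N, or if a joint passes its speed limit or range.

ROBOT

A 7-joint arm with a two-finger parallel gripper is mounted at the origin on the work surface. World frame = base frame: x ahead of the robot, y to its left, z up, the work surface at z = 0. Lengths are in mm, angles in degrees, forces in N, time in s.
With the tool pointing down it reaches from about 425 to 825 mm from the base axis. Payload 3.6 kg.
Tool frame: the origin (TCP) lies at the very end of the fingers, on their centre line; the grasp point (between the pads) lies 19 mm behind it; z points along the fingers, y is the line along which they close (so a half turn about z gives the same grasp; the last joint's range is limited). The gripper opens to 85 mm and grips with 20 to 120 N. Pads are 22 mm wide; open, the fingers measure 114 mm over their backs; the gripper's body (76 mm by 85 mm) begins 54 mm behind the grasp point. The pads swing forward as they close: fully open they stand 13 mm farther back than shut.
Start: joints at [65.575, 35.231, -0.722, 81.555, 0.464, 63.22, -2.315], TCP at [253.01, -598.706, 231.297] pointing down, gripper open.
Joint ranges: [-178.69, 178.69], [-17.37, 117.87], [-77.05, 75.6], [15.02, 138.74], [-78.02, 258.01], [0.78, 113.62], [-162.83, 162.83]. Speed limits (degrees/s): [159.86, 159.86, 180, 180, 180, 180, 180].

INTERFACE

Orientations are given as a 3x3 rotation matrix whose columns are the frame's x, y, z axes.
In Python, from station import sensors, cams, manip, finder gives the robot as it stands.
- The arm moves only by the shell command python3 -m jog 'ROWS' [FORCE]. ROWS is JSON, one flat list of numbers, 7 for each row, row after row: the turn, a rotation vector about the tool's x, y, z in degrees, then the shift along the tool's x, y, z in m, then the opening, from 0 (shut) to 1 (fully open). A call has 1 to 20 rows; each row shifts and turns the commanded pose from where the row before left it, along the tool's axes as they then stand; what a row does not reach is not made up. A row lasts 1/12 s, in which the tool goes at most 41.7 mm and 7.16 degrees, less where a joint would pass 70% of its speed; a pose out of reach is approached as far as the arm can. A call is refused whole if a number of a shift passes 0.0417 or a number of a turn 7.16, either way. A call with a gripper value outside its range is refused whole. The fingers move at their own pace and stop on an object; FORCE is the grip in N (left out, the last holds). Time passes only in rows, so rows that do not move let the fingers close. It gives the time, the measured TCP pose, the force, the opening and the grip force at its end, in the units of the state.
- sensors.sense(): the state, without advancing time (a new reading comes with each control period).
- cams.grab_frame(name): name is "side" or "top" or "wrist"; returns (picture, depth): 480x640x3 uint8, red, green, blue; 480x640 float32, mm along the optical axis (not along the pixel's ray), 0 where there is no reading.
- cams.calibration(name): a dict with "camera_matrix" (3x3 intrinsics, pixels), "T" (4x4, takes a point from camera to world coordinates); the wrist camera has in their place "hand_eye" (4x4, takes a point from camera to tool coordinates, whose origin is the TCP and whose axes are the flange's). Camera axes: x right, y down, z forward; pixel columns grow to the right and rows downward; lengths in mm; the calibration is good to about 2 mm. A picture is of the moment at which its call begins: read the wrist's pose just before it. calibration takes no time and is no camera call.
- manip.finish_job(): hands the job in; it is judged then, once.
Trained networks look in the newest picture that a camera, given by its name, has taken for a name from the list of things; names that differ only in an ending like _2 or _b are one class to them, and where a whole thing is asked for, a point or a joint stands for the part that bears it (a point fixed in the world has none). Each returns a list of dicts, best first, with "score" (0 to 1); they miss things now and then, are a little off and sometimes report something else, mostly with a low value. They report only what shows in the picture. A call takes as long as a camera call. They do not tell look-alikes from the thing itself.
- finder.silhouettes(camera, query): "region" (480x640 bool, what is visible of it) and "location" ([row, column] in pixels, amid what is visible of it).
The state is a dict: "time": time; "joints": joint angles; "qd": joint speeds; "tau": joint torques, N m; "tool_pos": TCP position; "orientation": TCP orientation; "force": force on the tool from outside, world axes, zero at the start; "torque": the same for the moment, N m; "opening": finger opening in mm; "grasp_force": force on a finger pad.
Only numpy, scipy, OpenCV 4.12 (cv2) and the standard library are available. Lean on these libraries where they do the work, as an engineer would, in place of code of your own. Each camera call takes 0.05 s, during which the arm holds its last target. There are 200 camera calls.

## Working session

There is one attempt and no reset: what is moved stays moved. The work goes in short steps, Python scripts to look and compute and a shell command to move; the robot and the scene stay as the last step left them, time stands still between calls to the robot, and variables do not carry over. Pictures are saved under pics/ and viewed, at most 10 in all, crops included, and the job is handed in when it is done.

```bash
ls; mkdir -p pics; cat > h.py <<'E'
import numpy as np, cv2
from station import sensors, cams, manip, finder
def cal(n,s=None):
    c=cams.calibration(n); K=np.array(c["camera_matrix"])
    if n!="wrist": return K,np.array(c["T"])
    s=s or sensors.sense(); T=np.eye(4); T[:3,:3]=s["orientation"]; T[:3,3]=s["tool_pos"]
    return K,T@np.array(c["hand_eye"])
def cloud(d,K,T):
    v,u=np.mgrid[:480,:640]
    p=np.stack([(u-K[0,2])*d/K[0,0],(v-K[1,2])*d/K[1,1],d],-1)
    w=p@T[:3,:3].T+T[:3,3]; w[d<=0]=np.nan
    return w
def save(n,im): cv2.imwrite(n,im[...,::-1])
E
python3 - <<'E'
from h import *
s=sensors.sense(); print({k:np.round(v,2).tolist() for k,v in s.items()})
for n in ["side","top"]:
    im,d=cams.grab_frame(n); K,T=cal(n); w=cloud(d,K,T); np.savez(n+"0.npz",im=im,w=w)
    save(f"pics/{n}0.png",im); print(n,np.round(T,2).tolist(),K[0,0])
    for q in ["cassette","cassette_handle","empty_bay","empty_catch_pad","empty_catch","loaded_bay","stored","glue_pot","varnish","cork_block"]:
        for r in finder.silhouettes(n,q)[:2]:
            m=r["region"]; print(q,round(r["score"],2),np.round(r["location"]).tolist(),m.sum(),np.round(np.nanmedian(w[m],0)).tolist(),np.round(np.nanpercentile(w[m],[2,98],axis=0)).tolist())
E
```

```text
pics
{'time': 0.0, 'joints': [65.58, 35.29, -0.72, 81.64, 0.47, 63.22, -2.32], 'qd': [-0.07, 0.0, 0.04, -0.01, -0.07, -0.03, -0.13], 'tau': [-0.0, -46.92, 0.26, -17.1, 0.01, 0.01, 0.0], 'tool_pos': [252.69, -598.01, 230.13], 'orientation': [[0.92, 0.39, -0.0], [0.39, -0.92, 0.0], [-0.0, -0.0, -1.0]], 'force': [0.51, 0.23, -0.49], 'torque': [-0.01, 0.02, 0.0], 'grasp_force': 0.0, 'opening': 85.36}
side [[-0.99, -0.08, 0.07, 422.85], [-0.1, 0.76, -0.64, 780.43], [-0.01, -0.64, -0.76, 1100.99], [0.0, 0.0, 0.0, 1.0]] 556.6123487444243
cassette 0.79 [398.0, 315.0] 1162 [471.0, 331.0, 98.0] [[450.0, 290.0, 8.0], [494.0, 352.0, 151.0]]
cassette 0.66 [377.0, 364.0] 1376 [377.0, 278.0, 93.0] [[346.0, 247.0, 7.0], [409.0, 301.0, 151.0]]
cassette_handle 0.86 [392.0, 255.0] 1448 [587.0, 329.0, 95.0] [[562.0, 292.0, 7.0], [619.0, 355.0, 151.0]]
cassette_handle 0.65 [397.0, 314.0] 1137 [470.0, 331.0, 98.0] [[449.0, 289.0, 10.0], [493.0, 352.0, 151.0]]
empty_bay 0.86 [272.0, 320.0] 1919 [493.0, 36.0, 90.0] [[458.0, -22.0, 22.0], [536.0, 100.0, 190.0]]
empty_bay 0.71 [402.0, 315.0] 1101 [471.0, 331.
[... 2236 characters left out ...]
]]
stored 0.65 [196.0, 304.0] 374 [642.0, 11.0, 138.0] [[630.0, -39.0, 90.0], [666.0, 44.0, 181.0]]
stored 0.24 [251.0, 149.0] 470 [504.0, 433.0, 91.0] [[480.0, 417.0, 4.0], [530.0, 464.0, 100.0]]
glue_pot 0.96 [259.0, 425.0] 1184 [468.0, -346.0, 37.0] [[391.0, -389.0, -3.0], [536.0, -294.0, 103.0]]
glue_pot 0.71 [196.0, 302.0] 388 [642.0, 11.0, 139.0] [[630.0, -42.0, 88.0], [665.0, 44.0, 181.0]]
varnish 0.74 [253.0, 303.0] 366 [485.0, 8.0, 172.0] [[461.0, -32.0, 119.0], [509.0, 54.0, 194.0]]
varnish 0.57 [253.0, 152.0] 505 [504.0, 433.0, 89.0] [[480.0, 417.0, -1.0], [530.0, 468.0, 100.0]]
cork_block 0.77 [240.0, 462.0] 830 [525.0, -455.0, 35.0] [[473.0, -487.0, 10.0], [576.0, -426.0, 41.0]]
```

```bash
python3 - <<'E'
import cv2,numpy as np
a=cv2.imread("pics/side0.png")[200:480,180:460]; b=cv2.imread("pics/top0.png")[150:350,120:400]
a=cv2.resize(a,(400,400),interpolation=2); b=cv2.resize(b,(400,286),interpolation=2); b=np.vstack([b,np.zeros((114,400,3),np.uint8)])
cv2.imwrite("pics/c0.png",np.hstack([a,b]))
E
```

```text
(no output)
```

View pics/c0.png

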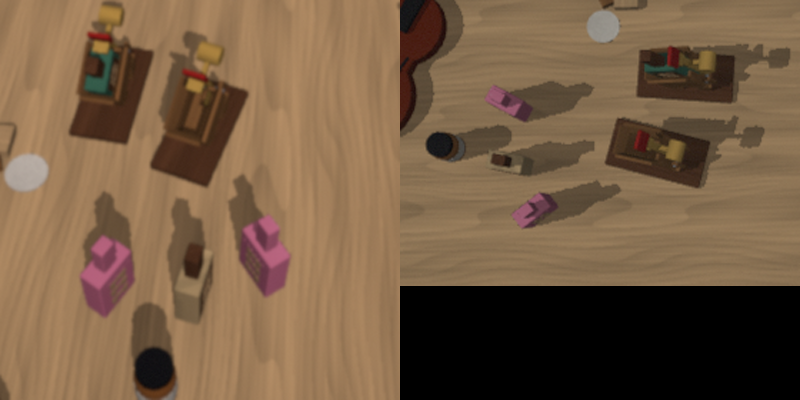

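```bash
python3 - <<'E'
from h import *
for n in ["top","side"]:
    f=np.load(n+"0.npz"); w=f["w"]; P=w.reshape(-1,3)
    b=lambda x0,x1,y0,y1,z0,z1:P[(P[:,0]>x0)&(P[:,0]<x1)&(P[:,1]>y0)&(P[:,1]<y1)&(P[:,2]>z0)&(P[:,2]<z1)]
    for nm,a in [("shoulder",(430,510,250,365,94,106)),("handle",(430,510,250,365,142,158)),("foot",(410,590,-110,140,9,19))]:
        q=b(*a); 
        if len(q)>8: print(n,nm,len(q),cv2.minAreaRect(q[:,:2].astype(np.float32)),np.median(q,0).round(1))
    K,T=cal(n); print(np.round(K,1).tolist())
c=cams.calibration("wrist"); print(np.round(c["hand_eye"],3).tolist(),np.round(c["camera_matrix"]).tolist())
E
```

```text
top shoulder 226 ((470.2716979980469, 313.7582702636719), (69.72047424316406, 35.7396125793457), 78.24346923828125) [466.8 302.5 100.3]
top handle 77 ((470.5206298828125, 314.0390625), (26.66428565979004, 19.92388916015625), 75.09393310546875) [471.2 312.6 150.2]
top foot 996 ((506.3865051269531, 1.8679962158203125), (226.16221618652344, 162.52435302734375), 69.49893188476562) [467.1 -23.2  14.2]
[[489.5, 0.0, 312.8], [0.0, 489.5, 243.2], [0.0, 0.0, 1.0]]
side shoulder 390 ((471.67950439453125, 315.5859375), (70.43571472167969, 36.16560363769531), 78.11785125732422) [469.  331.1  99.2]
side handle 157 ((471.898681640625, 315.7427978515625), (26.414831161499023, 19.95522689819336), 77.23924255371094) [471.4 316.6 149.3]
side foot 1515 ((489.3146057128906, 21.906280517578125), (202.6873321533203, 100.55900573730469), 73.72443389892578) [482.1  73.1  13.4]
[[556.6, 0.0, 312.5], [0.0, 556.6, 238.2], [0.0, 0.0, 1.0]]
[[0.001, -0.945, -0.327, 84.281], [1.0, 0.001, 0.0, -0.511], [0.0, -0.327, 0.945, -143.688], [0.0, 0.0, 0.0, 1.0]] [[351.0, 0.0, 320.0], [0.0, 351.0, 234.0], [0.0, 0.0, 1.0]]
```

```bash
python3 - <<'E'
from h import *
a=np.radians(73.72); h=-np.array([np.cos(a),np.sin(a)]); v=np.array([-h[1],h[0]])
print("h",h,"v",v)
c=np.array([489.3,21.9])
I=np.full((600,780,3),255,np.uint8)
for n,col in [("top",(255,0,0)),("side",(0,0,255))]:
    f=np.load(n+"0.npz"); P=f["w"].reshape(-1,3); im=f["im"].reshape(-1,3)
    d=P[:,:2]-c; H=d@h; V=d@v
    m=(abs(H)<130)&(abs(V)<60)&(P[:,2]>8)&(P[:,2]<260)
    for k,off in [(m&(abs(V)<16),0),(m&(abs(V)>=16),390)]:
        for x,y,cc in zip(H[k],P[k,2],im[k]):
            cv2.circle(I,(int(195+off+x*1.5),int(500-y*1.9)),1 if n=="top" else 2,tuple(int(t) for t in np.minimum(cc[::-1]*1.3,255)),-1)
for u in range(0,260,20): cv2.line(I,(0,int(500-u*1.9)),(6 if u%100 else 20,int(500-u*1.9)),(0,0,0),1)
cv2.imwrite("pics/prof.png",I)
E
```

```text
h [-0.28033166 -0.9599032 ] v [ 0.9599032  -0.28033166]
```

View pics/prof.png

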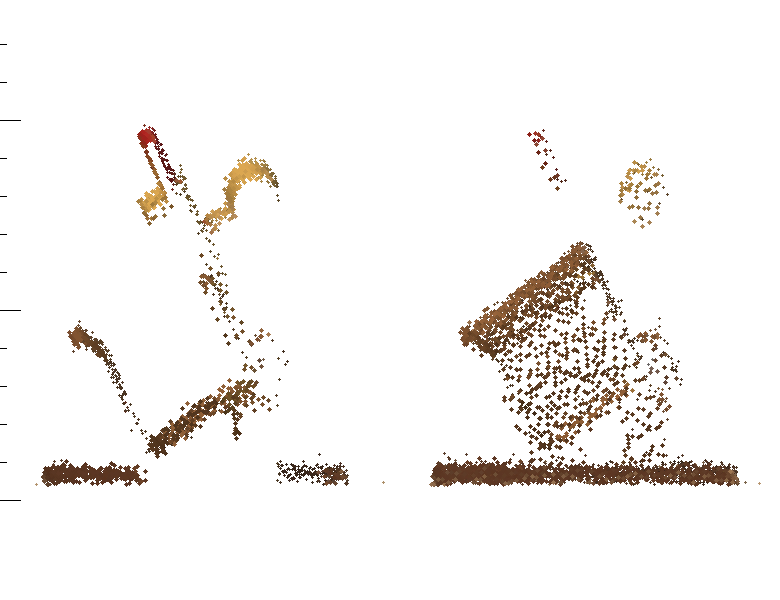

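```bash
cat > fit.py <<'E'
from h import *
from scipy.optimize import least_squares
a=np.radians(73.72); h=-np.array([np.cos(a),np.sin(a)]); v=np.array([-h[1],h[0]]); c=np.array([489.3,21.9])
S=np.array([[-37.5,0,30,0],[-37.5,0,-37.5,58],[-37.5,58,-52,76],[40,112,40,144],[40,144,48,144]],float)
def dist(q):
    D=[]
    for s in S:
        A,B=s[:2],s[2:]; t=np.clip(((q-A)@(B-A))/((B-A)@(B-A)),0,1); D.append(np.linalg.norm(q-A-t[:,None]*(B-A),axis=1))
    return np.min(D,0)
def loc(p,H,Z):
    L,H0,u0=p; x=(H-H0); z=Z-u0
    return np.stack([x*np.cos(L)+z*np.sin(L),-x*np.sin(L)+z*np.cos(L)],-1)
if __name__=="__main__":
  for ns in (["side"],["top"],["side","top"]):
    P=np.vstack([np.load(n+"0.npz")["w"].reshape(-1,3) for n in ns])
    d=P[:,:2]-c; H=d@h; V=d@v; Z=P[:,2]
    m=(abs(H)<130)&(abs(V)<12)&(Z>22)&(Z<260)
    r=least_squares(lambda p:dist(loc(p,H[m],Z[m])),[np.radians(27),0,45],loss="cauchy",f_scale=2,x_scale=[.02,1,1])
    q=loc(r.x,H,Z); l=(abs(H)<130)&(abs(V)<60)&(q[:,1]>66)&(q[:,1]<78)&(q[:,0]>-50)&(q[:,0]<25)&(Z>22)
    pd=(abs(V)<60)&(q[:,1]>125)&(q[:,1]<148)&(q[:,0]>34)&(q[:,0]<52)
    print(ns,np.degrees(r.x[0]),r.x[1:],"lipV",np.percentile(V[l],[1,5,95,99]),"padV",np.percentile(V[pd],[2,98]),"O",c+h*r.x[1])
E
python3 fit.py
```

```text
['side'] 30.734834350620748 [ 3.57750264 45.12982007] lipV [-34.05779653 -33.06047214  33.95562461  35.39397088] padV [-17.62666862  16.72162059] O [488.29711276  18.46594375]
['top'] 25.01042455849588 [-0.3604188  42.24780735] lipV [-36.03325092 -35.11361383  32.55793049  33.67550189] padV [-18.20430541  15.78540866] O [489.4010368   22.24596716]
['side', 'top'] 27.8151939437128 [ 2.07514912 43.92843397] lipV [-35.79421743 -33.70123194  33.4509247   34.98558334] padV [-18.19574322  16.02741849] O [488.71827001  19.90805771]
```

```bash
cat > go.py <<'E'
from h import *
from scipy.spatial.transform import Rotation as Ro
def bay(L=29,O=(488.5,19.2,45),yaw=73.72):
    a=np.radians(yaw); L=np.radians(L); h=-np.array([np.cos(a),np.sin(a),0]); u=np.array([0,0,1.])
    x=h*np.cos(L)+u*np.sin(L); z=-h*np.sin(L)+u*np.cos(L); return np.stack([x,np.cross(z,x),z],1),np.array(O,float)
def tool_for(B): return np.stack([-B[:,0],B[:,1],-B[:,2]],1)
def plan(R,p,R0=None,p0=None):
    s=sensors.sense(); R0=np.array(s["orientation"]) if R0 is None else R0; p0=np.array(s["tool_pos"]) if p0 is None else p0
    rv=Ro.from_matrix(R0.T@R).as_rotvec(degrees=True); d=R0.T@(p-p0); d2=R.T@(p-p0)
    print("turn",rv.round(2),"shift(before turn)",d.round(1),"shift(after turn)",d2.round(1))
E
python3 - <<'E'
from go import *
B,O=bay(); R=tool_for(B); p=O+B@[10,0,205]; print(p,R.round(3).tolist()); plan(R,p+[0,0,60])
E
```

```text
[513.9091983  106.20541057 229.14513617] [[0.245, 0.96, -0.136], [0.84, -0.28, -0.465], [-0.485, -0.0, -0.875]]
turn [-12.85 -27.06 -49.69] shift(before turn) [ 514.7 -547.7  -57.8] shift(after turn) [ 627.7   52.8 -414.1]
```

```bash
python3 -m jog '[0,0,0,0.0257,-0.0274,-0.0029,0, 0,0,0,0.0257,-0.0274,-0.0029,0, 0,0,0,0.0257,-0.0274,-0.0029,0, 0,0,0,0.0257,-0.0274,-0.0029,0, 0,0,0,0.0257,-0.0274,-0.0029,0, 0,0,0,0.0257,-0.0274,-0.0029,0, 0,0,0,0.0257,-0.0274,-0.0029,0, 0,0,0,0.0257,-0.0274,-0.0029,0, 0,0,0,0.0257,-0.0274,-0.0029,0, 0,0,0,0.0257,-0.0274,-0.0029,0, 0,0,0,0.0257,-0.0274,-0.0029,0, 0,0,0,0.0257,-0.0274,-0.0029,0, 0,0,0,0.0257,-0.0274,-0.0029,0, 0,0,0,0.0257,-0.0274,-0.0029,0, 0,0,0,0.0257,-0.0274,-0.0029,0, 0,0,0,0.0257,-0.0274,-0.0029,0, 0,0,0,0.0257,-0.0274,-0.0029,0, 0,0,0,0.0257,-0.0274,-0.0029,0, 0,0,0,0.0257,-0.0274,-0.0029,0, 0,0,0,0.0257,-0.0274,-0.0029,0]' 30
python3 -m jog '[-1.43,-3.01,-5.52,0,0,0,0, -1.43,-3.01,-5.52,0,0,0,0, -1.43,-3.01,-5.52,0,0,0,0, -1.43,-3.01,-5.52,0,0,0,0, -1.43,-3.01,-5.52,0,0,0,0, -1.43,-3.01,-5.52,0,0,0,0, -1.43,-3.01,-5.52,0,0,0,0, -1.43,-3.01,-5.52,0,0,0,0, -1.43,-3.01,-5.52,0,0,0,0, 0,0,0,0,0,0,0]'
python3 - <<'E'
from go import *
B,O=bay(); R=tool_for(B); p=O+B@[10,0,205]; plan(R,p); print(np.round(sensors.sense()["joints"]))
s=sensors.sense(); im,d=cams.grab_frame("wrist"); K,T=cal("wrist",s); np.savez("wrist0.npz",im=im,w=cloud(d,K,T)); save("pics/w0.png",im)
E
```

```text
time: 2.77
tool_pos: [513.6, 107.8, 289.8]
orientation: [[0.921, 0.389, 0.001], [0.389, -0.921, -0.0], [0.001, 0.0, -1.0]]
force: [0.1, -0.8, -0.7]
opening: 0.1
grasp_force: 0.0
time: 3.6
tool_pos: [512.3, 109.0, 288.0]
orientation: [[0.238, 0.962, -0.136], [0.841, -0.274, -0.466], [-0.485, -0.004, -0.874]]
force: [-0.7, 0.3, -0.9]
opening: 0.1
grasp_force: 0.0
turn [-0.01  0.03  0.43] shift(before turn) [26.6  2.5 52.5] shift(after turn) [26.6  2.3 52.5]
[-14.  32. -20.  87.  29.  87. -57.]
```

View pics/w0.png

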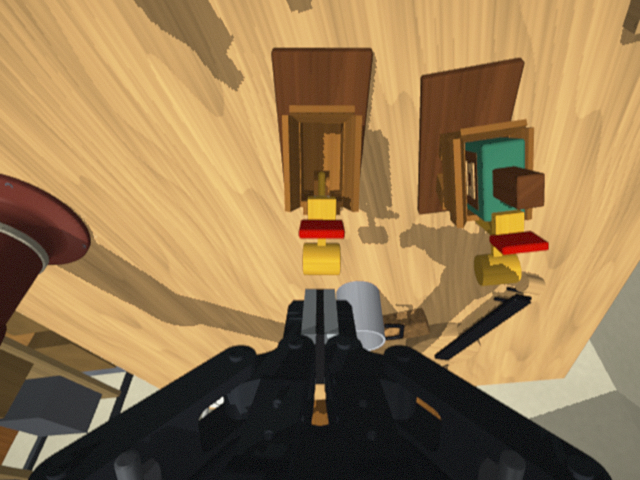

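```bash
cat > fitw.py <<'E'
from fit import *
import sys
P=np.load(sys.argv[1])["w"].reshape(-1,3)
d=P[:,:2]-c; H=d@h; V=d@v; Z=P[:,2]
ft=(abs(H)<125)&(abs(V)<70)&(Z>9)&(Z<19); print("foot",cv2.minAreaRect(P[ft,:2].astype(np.float32)),np.median(Z[ft]))
m=(abs(H)<130)&(abs(V)<12)&(Z>22)&(Z<230)
for sc in (1,2):
    r=least_squares(lambda p:dist(loc(p,H[m],Z[m])),[np.radians(29),2,45],loss="cauchy",f_scale=sc,x_scale=[.02,1,1])
    q=loc(r.x,H,Z)
    print(np.degrees(r.x[0]),r.x[1:],"O",c+h*r.x[1],np.median(dist(q[m])))
l=(abs(H)<130)&(abs(V)<60)&(q[:,1]>66)&(q[:,1]<80)&(q[:,0]>-50)&(q[:,0]<25)&(Z>22)
print("lipV",[ (lo,np.percentile(V[l&(q[:,0]>lo)&(q[:,0]<lo+25)],[1,99]).round(1).tolist()) for lo in (-50,-25,0)])
pd=(abs(V)<60)&(q[:,1]>125)&(q[:,1]<148)&(q[:,0]>34)&(q[:,0]<52); print("padV",np.percentile(V[pd],[2,98]))
for nm,k in [("floor",m&(abs(q[:,1])<8)&(abs(q[:,0])<25)),("wall",m&(abs(q[:,0]+37.5)<6)&(q[:,1]>10)&(q[:,1]<50)),("padtop",pd),("lip",(abs(V)<60)&(abs(V)>33)&(abs(q[:,1]-76)<6)&(abs(q[:,0]+10)<35))]:
    print(nm,k.sum(),np.median(q[k],0).round(1), np.polyfit(q[k,0],q[k,1],1).round(3) if nm!="wall" else np.polyfit(q[k,1],q[k,0],1).round(3))
E
python3 fitw.py wrist0.npz
```

```text
foot ((493.8113708496094, 41.23450469970703), (159.01426696777344, 100.24276733398438), 74.17285919189453) 14.601899693431221
30.19260967965633 [ 2.16829789 46.07903748] O [488.69215746  19.81864391] 2.5874381679641347
30.27329308569123 [ 2.46398133 46.19569137] O [488.60926803  19.53481642] 2.535379218802271
lipV [(-50, [-36.3, 33.2]), (-25, [-36.2, 33.7]), (0, [-36.0, 33.9])]
padV [-18.1296344   15.50615542]
floor 854 [-3.6  0. ] [-0.047 -0.413]
  return _methods._mean(a, axis=axis, dtype=dtype,
  ret = um.true_divide(
Traceback (most recent call last):
  File "fitw.py", line 15, in <module>
    print(nm,k.sum(),np.median(q[k],0).round(1), np.polyfit(q[k,0],q[k,1],1).round(3) if nm!="wall" else np.polyfit(q[k,1],q[k,0],1).round(3))
                                                                                                         ~~~~~~~~~~^^^^^^^^^^^^^^^^^
TypeError: expected non-empty vector for x
```

```bash
cat > lean.py <<'E'
from fit import *
for n in ["wrist0","side0","top0"]:
    P=np.load(n+".npz")["w"].reshape(-1,3); d=P[:,:2]-c; H=d@h; V=d@v; Z=P[:,2]
    q=loc([np.radians(29),2,45],H,Z)
    for nm,k in [("floor",(abs(V)<15)&(abs(q[:,1])<8)&(abs(q[:,0]+5)<28)),("lipL",(V>29)&(V<36)&(abs(q[:,1]-74)<9)&(abs(q[:,0]+10)<35)),("lipR",(V<-29)&(V>-36)&(abs(q[:,1]-74)<9)&(abs(q[:,0]+10)<35)),
      ("wall",(abs(V)<17)&(abs(q[:,0]+38)<5)&(abs(q[:,1]-32)<22)),("pad",(abs(V)<17)&(abs(q[:,0]-40)<5)&(abs(q[:,1]-127)<13))]:
        if k.sum()<15: continue
        X=np.stack([H[k],Z[k]],1).astype(np.float32); vx,vy,x0,y0=cv2.fitLine(X,cv2.DIST_HUBER,0,.01,.01).ravel()
        g=np.degrees(np.arctan2(vy,vx)); g=g if nm[0] in"fl" else g%180-90
        print(n,nm,k.sum(),"lean",g.round(1),"qmed",np.median(q[k],0).round(1))
E
python3 lean.py
```

```text
wrist0 floor 1313 lean 29.6 qmed [-7.2  0.7]
wrist0 lipL 407 lean 30.0 qmed [-10.5  76.7]
wrist0 lipR 619 lean 30.2 qmed [-10.9  76.4]
wrist0 pad 430 lean 29.4 qmed [ 37.8 125.8]
side0 floor 205 lean 28.8 qmed [-7.9 -0.7]
side0 lipL 90 lean 31.1 qmed [-10.2  75.7]
side0 lipR 87 lean 30.1 qmed [-10.1  76.3]
side0 pad 28 lean 27.5 qmed [ 36.9 125.3]
top0 floor 45 lean 30.8 qmed [-11.8   0. ]
top0 lipL 38 lean 30.6 qmed [-10.5  76.3]
top0 lipR 53 lean 31.4 qmed [-10.6  75.3]
top0 wall 69 lean 28.4 qmed [-38.2  39.3]
top0 pad 29 lean 28.4 qmed [ 44.1 126.5]
```

```bash
sed -i 's/L=29,O=(488.5,19.2,45),yaw=73.72/L=30,O=(488.3,19.8,45),yaw=73.8/' go.py; python3 - <<'E'
from go import *
B,O=bay(); R=tool_for(B); plan(R,O+B@[20,0,126]); print(B.round(3).tolist())
E
```

```text
turn [-0.07 -1.02  0.02] shift(before turn) [ 20.4   1.3 130.9] shift(after turn) [ 22.8   1.1 130.6]
[[-0.242, 0.96, 0.139], [-0.832, -0.279, 0.48], [0.5, 0.0, 0.866]]
```

```bash
python3 -m jog '[0,-1,0,0,0,0,0, 0,0,0,0.0046,0.0002,0.0261,0, 0,0,0,0.0046,0.0002,0.0261,0, 0,0,0,0.0046,0.0002,0.0261,0, 0,0,0,0.0046,0.0002,0.0261,0, 0,0,0,0.0046,0.0002,0.0261,0, 0,0,0,0,0,0,0]'
python3 - <<'E'
from go import *
s=sensors.sense(); B,O=bay(); print((B.T@(np.array(s["tool_pos"])-O)).round(1)); plan(tool_for(B),O+B@[86,0,126])
im,d=cams.grab_frame("wrist"); save("pics/w1.png",im[150:400,170:470])
E
```

```text
time: 4.23
tool_pos: [498.9, 57.7, 161.9]
orientation: [[0.245, 0.958, -0.15], [0.827, -0.287, -0.484], [-0.507, -0.005, -0.862]]
force: [-0.9, -0.2, 0.7]
opening: -0.0
grasp_force: 0.0
[ 24.3  -0.4 120.9]
turn [-0.49  0.45 -0.25] shift(before turn) [-61.7   0.7  -4.6] shift(after turn) [-61.7   0.4  -5.1]
```

View pics/w1.png

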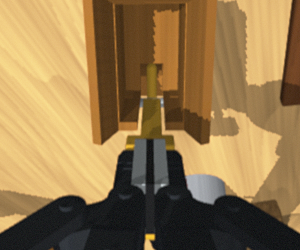

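```bash
python3 -m jog '[0,0,0,0,0,-0.004,0, 0,0,0,-0.006,0,0,0, 0,0,0,-0.006,0,0,0, 0,0,0,-0.006,0,0,0, 0,0,0,-0.006,0,0,0, 0,0,0,-0.006,0,0,0, 0,0,0,-0.006,0,0,0, 0,0,0,-0.006,0,0,0, 0,0,0,-0.006,0,0,0, 0,0,0,-0.006,0,0,0, 0,0,0,-0.006,0,0,0, 0,0,0,-0.002,0,0,0, 0,0,0,0,0,0,0, 0,0,0,0,0,0,0, 0,0,0,0,0,0,0]'
python3 - <<'E'
from go import *
s=sensors.sense(); B,O=bay(); print((B.T@(np.array(s["tool_pos"])-O)).round(1)); plan(tool_for(B),O+B@[86,0,126])
im,d=cams.grab_frame("wrist"); K,T=cal("wrist",s); w=cloud(d,K,T)
q=(w-O)@B
hsv=cv2.cvtColor(im,cv2.COLOR_RGB2HSV); m=((hsv[...,0]<8)|(hsv[...,0]>172))&(hsv[...,1]>170)&(hsv[...,2]>90)&(abs(q[...,1])<40)&(q[...,2]>80)
print(m.sum(), np.nanmedian(q[m],0) if m.any() else "")
n="side"; im,d=cams.grab_frame(n); K,T=cal(n); q=(cloud(d,K,T)-O)@B
hsv=cv2.cvtColor(im,cv2.COLOR_RGB2HSV); m=((hsv[...,0]<8)|(hsv[...,0]>172))&(hsv[...,1]>170)&(hsv[...,2]>90)&(abs(q[...,1])<40)&(q[...,2]>80); print(m.sum(), np.nanmedian(q[m],0) if m.any() else "")
E
```

```text
time: 5.53
tool_pos: [486.9, 13.1, 199.2]
orientation: [[0.242, 0.96, -0.14], [0.831, -0.28, -0.48], [-0.5, -0.0, -0.866]]
force: [-0.4, 0.7, 0.1]
opening: 0.5
grasp_force: 0.0
[ 83.    0.5 130.1]
turn [-0.04  0.01 -0.04] shift(before turn) [-3.  -0.5  4.1] shift(after turn) [-3.  -0.5  4.1]
17 [ 96.31118193 -17.00618493 106.32307555]
0
```

```bash
python3 -m jog '[0,0,0,0.01,0,0,0, 0,0,0,0.02,0,-0.02,0, 0,0,0,0.02,0,-0.03,0, 0,0,0,0.02,0,-0.03,0, 0,0,0,0.005,0,-0.03,0, 0,0,0,0,0,0,0]'
python3 - <<'E'
from go import *
B,O=bay()
s=sensors.sense(); im,d=cams.grab_frame("wrist"); K,T=cal("wrist",s); q=(cloud(d,K,T)-O)@B; np.savez("wrist1.npz",im=im,w=cloud(d,K,T))
hsv=cv2.cvtColor(im,cv2.COLOR_RGB2HSV); m=((hsv[...,0]<8)|(hsv[...,0]>172))&(hsv[...,1]>170)&(hsv[...,2]>90)&(abs(q[...,1])<40)&(q[...,2]>80)
print(m.sum(), np.nanmedian(q[m],0)); print((B.T@(np.array(s["tool_pos"])-O)).round(1))
# cassette target: gripper down, tool x along cassette (0.205,0.979)
a=np.radians(78.15); x=np.array([np.cos(a),np.sin(a),0]); z=np.array([0,0,-1.]); R=np.stack([x,np.cross(z,x),z],1)
plan(R,np.array([471.,314.7,230])); plan(R,np.array([471.,314.7,121])); print(s["tool_pos"])
E
python3 lean.py >/dev/null; sed -i 's/"wrist0","side0","top0"/"wrist1"/' lean.py; python3 lean.py
```

```text
time: 6.13
tool_pos: [522.4, 135.8, 259.4]
orientation: [[0.239, 0.962, -0.131], [0.837, -0.273, -0.474], [-0.491, 0.004, -0.871]]
force: [-0.4, 0.7, 1.0]
opening: 0.0
grasp_force: 0.0
0 [nan nan nan]
[  2.5   0.4 246.1]
turn [-0.95 29.71 -4.09] shift(before turn) [153.9 -98.9 -56. ] shift(after turn) [168.1 -86.9  27.8]
turn [-0.95 29.71 -4.09] shift(before turn) [207.9 -99.1  38.7] shift(after turn) [168.1 -86.9 136.8]
[522.41299964 135.8157038  259.3886446 ]
wrist1 floor 1153 lean 30.0 qmed [-6.1  0.7]
wrist1 lipL 386 lean 30.1 qmed [-11.3  76.7]
wrist1 lipR 597 lean 30.1 qmed [-12.5  76.5]
  return np.nanmean(a, axis, out=out, keepdims=keepdims)
```

```bash
python3 -m jog '[0,0,0,0.0257,-0.0165,-0.0093,0.5, 0,0,0,0.0257,-0.0165,-0.0093,0.5, 0,0,0,0.0257,-0.0165,-0.0093,0.5, 0,0,0,0.0257,-0.0165,-0.0093,0.5, 0,0,0,0.0257,-0.0165,-0.0093,0.5, 0,0,0,0.0257,-0.0165,-0.0093,0.5, -0.19,5.94,-0.82,0,0,0,0.5, -0.19,5.94,-0.82,0,0,0,0.5, -0.19,5.94,-0.82,0,0,0,0.5, -0.19,5.94,-0.82,0,0,0,0.5, -0.19,5.94,-0.82,0,0,0,0.5, 0,0,0,0,0,0,0.5, 0,0,0,0,0,0,0.5]'
python3 - <<'E'
from go import *
a=np.radians(78.15); x=np.array([np.cos(a),np.sin(a),0]); z=np.array([0,0,-1.]); R=np.stack([x,np.cross(z,x),z],1)
s=sensors.sense(); im,d=cams.grab_frame("wrist"); K,T=cal("wrist",s); w=cloud(d,K,T)
P=w.reshape(-1,3)
for lo,hi in((94,106),(143,157)):
    k=(abs(P[:,0]-471)<35)&(abs(P[:,1]-315)<45)&(P[:,2]>lo)&(P[:,2]<hi)
    print(k.sum(),cv2.minAreaRect(P[k,:2].astype(np.float32)) if k.sum()>5 else "",np.median(P[k,2]))
plan(R,np.array([471.,314.7,113])); print(s["tool_pos"])
im2,_=cams.grab_frame("side"); save("pics/w2.png",np.hstack([cv2.resize(im,(400,300)),cv2.resize(im2[200:320,200:360],(400,300),interpolation=2)]))
E
```

```text
time: 7.27
tool_pos: [471.0, 307.6, 227.3]
orientation: [[0.214, 0.977, -0.005], [0.977, -0.214, -0.009], [-0.01, -0.003, -1.0]]
force: [0.2, -0.1, -0.8]
opening: 42.6
grasp_force: 0.0
2236 ((470.0360107421875, 315.05609130859375), (70.07032775878906, 36.03059005737305), 78.13895416259766) 100.70732135346358
1153 ((469.8774108886719, 315.2706298828125), (26.231653213500977, 19.601612091064453), 77.92922973632812) 150.78182649084138
turn [-0.2   0.46 -0.38] shift(before turn) [  5.9  -0.5 114.5] shift(after turn) [  5.   -0.9 114.5]
[470.98036152 307.55077414 227.3492927 ]
```

View pics/w2.png

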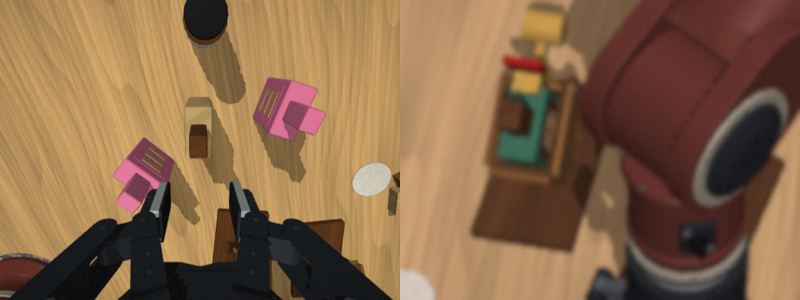

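```bash
python3 -m jog '[-0.2,0.46,-0.4,0.0012,-0.0002,0.0228,0.5, 0,0,0,0.0012,-0.0002,0.0228,0.5, 0,0,0,0.0012,-0.0002,0.0228,0.5, 0,0,0,0.0012,-0.0002,0.0228,0.5, 0,0,0,0.0012,-0.0002,0.0228,0.5, 0,0,0,0,0,0,0.5]'
python3 -m jog '[0,0,0,0,0,0,0, 0,0,0,0,0,0,0, 0,0,0,0,0,0,0, 0,0,0,0,0,0,0, 0,0,0,0,0,0,0, 0,0,0,0,0,0,0]' 60
```

```text
time: 7.87
tool_pos: [468.2, 316.6, 109.3]
orientation: [[0.2, 0.98, -0.007], [0.98, -0.2, -0.003], [-0.005, -0.006, -1.0]]
force: [-0.6, -1.1, -0.9]
opening: 42.8
grasp_force: 0.0
time: 8.37
tool_pos: [471.4, 316.9, 114.9]
orientation: [[0.204, 0.979, 0.002], [0.979, -0.204, 0.003], [0.003, 0.002, -1.0]]
force: [0.0, -0.8, 0.1]
opening: 19.3
grasp_force: 59.6
```

```bash
python3 -m jog '[0,0,0,0,0,-0.015,0, 0,0,0,0,0,-0.027,0, 0,0,0,0,0,-0.027,0, 0,0,0,0,0,-0.027,0, 0,0,0,0,0,-0.027,0, 0,0,0,0,0,-0.027,0, 0,0,0,0,0,-0.02,0, 0,0,0,0,0,0,0, 0,0,0,0,0,0,0]'
python3 - <<'E'
from go import *
B,O=bay(); plan(tool_for(B),O+B@[0,0,234]); print(O+B@[0,0,234])
E
```

```text
time: 9.12
tool_pos: [470.9, 316.3, 284.7]
orientation: [[0.203, 0.979, 0.003], [0.979, -0.203, 0.003], [0.004, 0.002, -1.0]]
force: [-0.3, -0.1, -3.1]
opening: 19.5
grasp_force: 59.4
turn [  1.29 -30.19   4.33] shift(before turn) [-170.3   86.4   36.6] shift(after turn) [-122.6   99.5  113.5]
[520.94195941 132.15436122 247.64994449]
```

```bash
python3 -m jog '[0,0,0,-0.026,0.0172,0,0, 0,0,0,-0.026,0.0172,0,0, 0,0,0,-0.026,0.0172,0,0, 0,0,0,-0.026,0.0172,0,0, 0,0,0,-0.026,0.0172,0,0, 0.22,-5.03,0.72,0,0,0,0, 0.22,-5.03,0.72,0,0,0,0, 0.22,-5.03,0.72,0,0,0,0, 0.22,-5.03,0.72,0,0,0,0, 0.22,-5.03,0.72,0,0,0,0, 0.22,-5.03,0.72,0,0,0,0, 0,0,0,0,0,0,0, 0,0,0,0,0,0,0]'
python3 - <<'E'
from go import *
B,O=bay(); plan(tool_for(B),O+B@[0,0,224])
E
```

```text
time: 10.2
tool_pos: [527.8, 172.6, 280.9]
orientation: [[0.236, 0.961, -0.144], [0.832, -0.276, -0.48], [-0.501, -0.006, -0.865]]
force: [-0.2, -0.5, -2.7]
opening: 18.9
grasp_force: 59.6
turn [-0.22  0.09  0.33] shift(before turn) [-18.6   4.8  59.2] shift(after turn) [-18.7   4.7  59.2]
```

```bash
python3 -m jog '[0,0,0.3,-0.0046,0.0012,0.0148,0, 0,0,0,-0.0046,0.0012,0.0148,0, 0,0,0,-0.0046,0.0012,0.0148,0, 0,0,0,-0.0046,0.0012,0.0148,0, 0,0,0,0,0,0,0, 0,0,0,0,0,0,0, 0,0,0,0,0,0,0]'
cat > look.py <<'E'
from go import *
import sys
B,O=bay(); tag=sys.argv[1]
s=sensors.sense(); print("TCP bay",(B.T@(np.array(s["tool_pos"])-O)).round(1)); plan(tool_for(B),O+B@[0,0,224])
im,d=cams.grab_frame("wrist"); K,T=cal("wrist",s); w=cloud(d,K,T); np.savez(tag+"w.npz",im=im,w=w)
im2,d2=cams.grab_frame("side"); K,T=cal("side"); np.savez(tag+"s.npz",im=im2,w=cloud(d2,K,T))
im3,d3=cams.grab_frame("top"); K,T=cal("top"); np.savez(tag+"t.npz",im=im3,w=cloud(d3,K,T))
save(f"pics/{tag}.png",np.hstack([cv2.resize(im,(400,300)),cv2.resize(im2[180:360,220:420],(200,180)),cv2.resize(im3[180:320,240:380],(200,180))]) if 0 else np.hstack([cv2.resize(im,(400,300)),cv2.resize(im2[200:320,240:400],(400,300),interpolation=2)]))
E
python3 look.py a
```

```text
time: 10.78
tool_pos: [520.7, 126.8, 242.6]
orientation: [[0.247, 0.959, -0.14], [0.831, -0.284, -0.478], [-0.498, 0.002, -0.867]]
force: [-0.5, 0.6, -1.7]
opening: 19.4
grasp_force: 59.5
TCP bay [  2.    1.3 227. ]
turn [-0.06 -0.1  -0.29] shift(before turn) [ 2.  -1.3  3. ] shift(after turn) [ 2.  -1.3  3. ]
```

View pics/a.png

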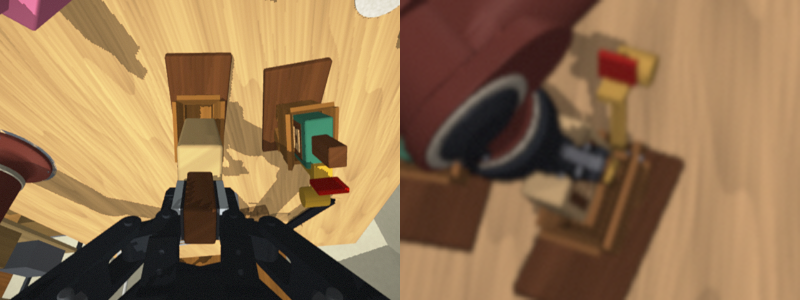

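```bash
cat > meas.py <<'E'
from go import *
import sys
B,O=bay(); tag=sys.argv[1]; z0=float(sys.argv[2])
for n in "wst":
    f=np.load(tag+n+".npz"); q=((f["w"]-O)@B).reshape(-1,3); im=f["im"].reshape(-1,3).astype(int)
    def st(nm,k):
        if k.sum()>20: print(n,nm,k.sum(),"med",np.median(q[k],0).round(1),"y2-98",np.percentile(q[k,1],[2,98]).round(1))
        return k
    z=q[:,2]
    k=st("face-x",(abs(q[:,0]+34)<6)&(abs(q[:,1])<26)&(z>max(z0+8,82))&(z<z0+94))
    if k.sum()>50: print("   tilt x/z, x/y (deg)",np.degrees(np.linalg.lstsq(np.c_[z[k],q[k,1],np.ones(k.sum())],q[k,0],rcond=None)[0][:2]).round(2))
    k=st("shoulder",(abs(z-z0-100)<5)&(q[:,0]>-36)&(q[:,0]<-16)&(abs(q[:,1])<26))
    st("lipy+",(abs(z-76)<5)&(abs(q[:,0]+15)<25)&(q[:,1]>24)&(q[:,1]<45)); st("lipy-",(abs(z-76)<5)&(abs(q[:,0]+15)<25)&(q[:,1]<-24)&(q[:,1]>-45))
    k=st("lip-x",(abs(z-76)<4)&(abs(q[:,1])<25)&(abs(q[:,0]+50)<6)); 
E
python3 meas.py a 112
```

```text
w face-x 2130 med [-29.1   0.7 174.5] y2-98 [-15.4  17.2]
   tilt x/z, x/y (deg) [0.42 0.27]
w shoulder 2109 med [-23.5   0.7 212.8] y2-98 [-16.   17.8]
w lipy+ 560 med [-17.7  29.9  76.7] y2-98 [25.6 34.1]
w lipy- 605 med [-16.1 -31.4  76.4] y2-98 [-36.  -27.5]
w lip-x 560 med [-48.5  -0.6  76.8] y2-98 [-24.   23.6]
s face-x 53 med [-30.6  -4.3 167.5] y2-98 [-15.4  16.2]
   tilt x/z, x/y (deg) [ 0.59 -1.89]
s shoulder 127 med [-23.3   1.9 212.2] y2-98 [-15.3  19.3]
s lipy+ 24 med [-34.1  30.5  75.6] y2-98 [26.1 35.2]
s lipy- 72 med [-16.9 -30.9  75.3] y2-98 [-34.2 -26. ]
s lip-x 76 med [-48.9   0.3  75.6] y2-98 [-23.7  23.9]
t lipy+ 30 med [-8.6 30.9 75.5] y2-98 [26.6 34.3]
t lipy- 44 med [-15.  -31.9  76.1] y2-98 [-35.9 -27.9]
```

```bash
python3 -m jog '[0,0,-0.3,0.0012,-0.0004,0.0095,0, 0,0,0,0.0012,-0.0004,0.0095,0, 0,0,0,0.0012,-0.0004,0.0095,0, 0,0,0,0.0009,-0.0004,0.0095,0, 0,0,0,0,0,0,0, 0,0,0,0,0,0,0, 0,0,0,0,0,0,0]'
python3 look.py b; python3 meas.py b 74
```

```text
time: 11.52
tool_pos: [514.7, 112.6, 206.7]
orientation: [[0.24, 0.96, -0.141], [0.832, -0.279, -0.48], [-0.5, -0.002, -0.866]]
force: [-0.1, 0.4, -3.3]
opening: 19.2
grasp_force: 59.5
TCP bay [ -2.7  -0.5 188.3]
turn [-0.08  0.03  0.06] shift(before turn) [ -2.7   0.5 -35.7] shift(after turn) [ -2.7   0.5 -35.7]
w face-x 2204 med [-33.7  -1.3 136.8] y2-98 [-17.8  15.5]
   tilt x/z, x/y (deg) [ 0.28 -0.04]
w shoulder 2705 med [-25.9  -1.2 174.2] y2-98 [-18.   15.9]
w lipy+ 737 med [-17.2  29.8  76.8] y2-98 [25.6 34. ]
w lipy- 722 med [-17.8 -31.6  76.6] y2-98 [-36.  -27.6]
w lip-x 690 med [-48.6  -0.   77. ] y2-98 [-23.9  23.8]
s face-x 62 med [-34.6 -15.  126. ] y2-98 [-17.8  13.7]
   tilt x/z, x/y (deg) [ 0.26 -7.2 ]
s shoulder 146 med [-26.   -1.2 173.4] y2-98 [-17.   16.4]
s lipy- 72 med [-16.2 -30.7  75.9] y2-98 [-34.5 -26.8]
s lip-x 77 med [-49.5   0.3  76.3] y2-98 [-24.4  23.5]
t lipy+ 37 med [-14.5  31.   75.5] y2-98 [26.4 34.4]
t lipy- 45 med [-14.3 -32.   75.3] y2-98 [-36.2 -27.4]
```

```bash
python3 -m jog '[0,0,0,0.0005,0,0.006,0, 0,0,0,0,0,0.006,0, 0,0,0,0,0,0.006,0, 0,0,0,0,0,0.006,0, 0,0,0,0,0,0,0, 0,0,0,0,0,0,0]'; python3 -m jog '[0,0,0,0,0,0.005,0, 0,0,0,0,0,0.005,0, 0,0,0,0,0,0.005,0, 0,0,0,0,0,0.005,0, 0,0,0,0,0,0.005,0, 0,0,0,0,0,0.005,0, 0,0,0,0,0,0,0, 0,0,0,0,0,0,0]'; python3 look.py c; python3 meas.py c 20
```

```text
time: 12.17
tool_pos: [511.0, 100.8, 185.3]
orientation: [[0.24, 0.96, -0.142], [0.831, -0.279, -0.481], [-0.502, -0.003, -0.865]]
force: [-0.1, 0.0, -1.9]
opening: 19.1
grasp_force: 59.5
time: 12.83
tool_pos: [506.9, 86.6, 159.5]
orientation: [[0.24, 0.96, -0.142], [0.831, -0.279, -0.481], [-0.501, -0.002, -0.865]]
force: [-0.7, 0.0, -2.7]
opening: 19.1
grasp_force: 59.5
TCP bay [ -2.8  -0.8 133.8]
turn [-0.12  0.08  0.06] shift(before turn) [ -2.9   0.6 -90.2] shift(after turn) [ -2.8   0.8 -90.2]
w face-x 1125 med [-33.6  -1.5  99.8] y2-98 [-18.   15.3]
   tilt x/z, x/y (deg) [ 0.24 -0.02]
w shoulder 2692 med [-25.8  -1.3 119.6] y2-98 [-18.2  15.7]
w lipy+ 1191 med [-16.5  29.2  76.6] y2-98 [25.5 34. ]
w lipy- 1175 med [-16.3 -31.2  76.4] y2-98 [-36.  -27.5]
w lip-x 1095 med [-48.5   0.6  76.8] y2-98 [-23.9  24. ]
s face-x 21 med [-34.5 -16.6  97.7] y2-98 [-18.   13.4]
s shoulder 131 med [-26.3  -2.7 118.8] y2-98 [-17.5  16.1]
s lipy- 52 med [-22.3 -30.8  75.1] y2-98 [-33.9 -26.9]
s lip-x 79 med [-49.1  -0.8  75.3] y2-98 [-23.2  24.4]
t lipy+ 46 med [-15.7  29.3  75.9] y2-98 [25.9 33.9]
t lipy- 44 med [-15.9 -31.9  75.3] y2-98 [-35.8 -27.8]
```

```bash
python3 -m jog '[0,0,0,0,0,0.004,0, 0,0,0,0,0,0.004,0, 0,0,0,0,0,0.002,0, 0,0,0,0,0,0.002,0, 0,0,0,0,0,0.002,0, 0,0,0,0,0,0.002,0, 0,0,0,0,0,0,0]'; python3 -m jog '[0,0,0,0,0,0.0015,0, 0,0,0,0,0,0.0015,0, 0,0,0,0,0,0.001,0, 0,0,0,0,0,0,0, 0,0,0,0,0,0,0]'; python3 look.py d; python3 meas.py d 0
```

```text
time: 13.57
tool_pos: [504.5, 78.5, 145.5]
orientation: [[0.24, 0.96, -0.142], [0.831, -0.279, -0.481], [-0.502, -0.002, -0.865]]
force: [0.6, -1.3, -2.7]
opening: 18.9
grasp_force: 59.6
time: 13.98
tool_pos: [504.4, 77.8, 143.1]
orientation: [[0.241, 0.96, -0.14], [0.832, -0.278, -0.48], [-0.5, -0.001, -0.866]]
force: [-0.4, 2.4, 2.4]
opening: 19.1
grasp_force: 60.5
TCP bay [ -3.1  -0.7 115.1]
turn [-0.04  0.02  0.06] shift(before turn) [  -3.2    0.6 -108.9] shift(after turn) [  -3.1    0.7 -108.9]
w face-x 474 med [-33.8  -1.4  88.4] y2-98 [-17.8  15.3]
   tilt x/z, x/y (deg) [ 0.08 -0.05]
w shoulder 2770 med [-26.1  -0.9 100.9] y2-98 [-18.1  15.7]
w lipy+ 1397 med [-16.8  29.2  76.6] y2-98 [25.5 34. ]
w lipy- 1389 med [-16.4 -31.1  76.3] y2-98 [-36.  -27.5]
w lip-x 1303 med [-48.5   0.6  76.9] y2-98 [-24.   24.1]
s shoulder 121 med [-26.8  -3.1 100.1] y2-98 [-17.3  16.2]
s lipy- 46 med [-25.1 -30.9  75.5] y2-98 [-34.2 -26.4]
s lip-x 73 med [-49.6  -1.6  75.7] y2-98 [-23.   23.4]
t lipy+ 42 med [-14.4  30.   75.8] y2-98 [25.7 34.1]
t lipy- 43 med [-16.8 -32.3  75.8] y2-98 [-36.1 -27.8]
```

View pics/d.png

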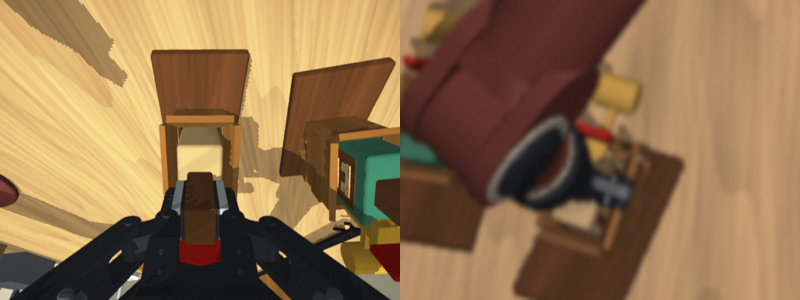

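```bash
python3 -m jog '[0,0,0,0,0,0.001,0, 0,0,0,0,0,0,0, 0,0,0,0,0,0,0, 0,0,0,0,0,0,0.5, 0,0,0,0,0,0,0.5, 0,0,0,0,0,0,0.5, 0,0,0,0,0,0,0.5, 0,0,0,0,0,0,0.5]'; python3 -m jog '[0,0,0,0,0,-0.01,0.5, 0,0,0,0,0,-0.02,0.5, 0,0,0,0,0,-0.03,0.5, 0,0,0,0,0,-0.03,0.5, 0,0,0,0,0,-0.03,0.5, 0,0,0,0.01,0,-0.03,0.5, 0,0,0,0,0,0,0.5, 0,0,0,0,0,0,0.5]'; python3 look.py e; python3 meas.py e 0; python3 - <<'E'
from go import *
B,O=bay()
for n in "wst":
    f=np.load("e%s.npz"%n); im=f["im"]; q=(f["w"]-O)@B
    hsv=cv2.cvtColor(im,cv2.COLOR_RGB2HSV); m=((hsv[...,0]<8)|(hsv[...,0]>172))&(hsv[...,1]>170)&(hsv[...,2]>90)&(abs(q[...,1])<30)&(q[...,2]>80)&(q[...,2]<160)
    print(n,m.sum(),np.median(q[m],0).round(1) if m.any() else "")
E
```

```text
time: 14.8
tool_pos: [503.9, 76.2, 141.2]
orientation: [[0.241, 0.96, -0.142], [0.831, -0.279, -0.481], [-0.502, -0.002, -0.865]]
force: [0.2, -0.6, -0.1]
opening: 42.6
grasp_force: 0.0
time: 15.47
tool_pos: [528.0, 159.4, 267.6]
orientation: [[0.24, 0.961, -0.138], [0.834, -0.276, -0.478], [-0.498, -0.0, -0.867]]
force: [0.2, -0.1, -0.0]
opening: 42.7
grasp_force: 0.0
TCP bay [-14.4  -0.9 265.4]
turn [ 0.07 -0.14  0.14] shift(before turn) [-14.5   0.8  41.3] shift(after turn) [-14.4   0.9  41.4]
w face-x 73 med [-38.1  -1.5  88.1] y2-98 [-17.2  14.8]
   tilt x/z, x/y (deg) [-2.77  0.05]
w shoulder 874 med [-26.2  -1.5 101.2] y2-98 [-18.5  15.7]
w lipy+ 470 med [-15.9  29.7  76.5] y2-98 [25.6 34.2]
w lipy- 465 med [-15.8 -31.4  76.3] y2-98 [-35.9 -27.4]
w lip-x 421 med [-48.5   0.4  76.7] y2-98 [-24.1  23.9]
s shoulder 139 med [-26.4  -0.8 100.5] y2-98 [-17.9  16.9]
s lipy+ 48 med [-27.   30.9  75.5] y2-98 [25.9 35.5]
s lipy- 73 med [-16.6 -30.7  75.7] y2-98 [-34.5 -26.5]
s lip-x 79 med [-49.   -0.2  75.8] y2-98 [-23.4  23. ]
t shoulder 23 med [-28.  -13.  100.8] y2-98 [-18.8  16.1]
t lipy+ 46 med [-17.9  29.7  75.4] y2-98 [25.7 34.6]
t lipy- 42 med [-14.5 -32.1  74.9] y2-98 [-35.7 -27.8]
w 815 [ 40.   -0.5 140.2]
s 66 [ 42.5  -0.5 143.3]
t 32 [ 46.9   0.  143.7]
```

View pics/e.png

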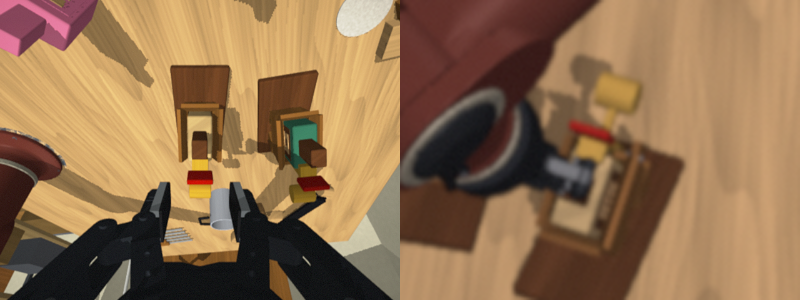

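```bash
python3 -c "
from station import manip; print(manip.finish_job())"
```

```text
the job is handed in; nothing more can be done
None
```

The pale cassette is home in the empty bay with the catch closed over its shoulder and the gripper clear, as measured in the last pictures, and the job is handed in; no verdict came back.

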